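# Make up a pickling batch of four copper slabs

### The job

Make up the white pickling carrier to a batch of exactly four copper slabs: some are already in it, so bring only what is missing from the sloping wooden rack and stand each upright and fully down in a free slot of its own, about centred across the carrier. Leave the spare copper slab and the brass slab in the rack, since brass must not share the copper's pickle, and do not disturb the tools lying around.

Things in the scene. Friction and masses are not known exactly. Their poses are not given: they have to be found in the camera images.
- rack: pale beech slot rack on a brown board, fixed to the left bench, 284 (y) x 84 (x) x 54 mm high. Origin under its middle, z up. Four slots along x, 68 apart in y, 12 wide, lean 26 degrees, tops toward the rack's -y; a slab sits 43 to 49 mm deep and shows its upper 41 mm. A seated slab's origin is at z = 12 mm, y = -98, -30, 38 or 106 mm
- carrier: white plastic comb carrier with a low blue handle at each end, fixed to the right bench, 268 (y) x 74 (x) x 64 mm high. Origin under its middle, z up. Five upright slots along x at y = -88, -44, 0, 44, 88 mm: 12 mm wide to z = 50 mm, then flaring at 45 degrees to the comb tops (64 mm; ends 55). Slot floors at z = 20 mm (origin of a seated slab; its top edge at 110 mm)
- copper_1: cast copper (reddish) plate slab, 70 wide x 90 high x 8 thick mm, about 0.45 kg. Origin at the middle of its bottom face; z along the height, y through the thickness, x along the width. A 4 mm high gate stub (18 x 6 mm) tops the middle of the upper edge. Starts in one of the four rack slots (which one varies), leaning 26 degrees.
- copper_2: cast copper (reddish) plate slab, 70 wide x 90 high x 8 thick mm, about 0.45 kg. Origin at the middle of its bottom face; z along the height, y through the thickness, x along the width. A 4 mm high gate stub (18 x 6 mm) tops the middle of the upper edge. Starts in one of the four rack slots (which one varies), leaning 26 degrees.
- copper_3: cast copper (reddish) plate slab, 70 wide x 90 high x 8 thick mm, about 0.45 kg. Origin at the middle of its bottom face; z along the height, y through the thickness, x along the width. A 4 mm high gate stub (18 x 6 mm) tops the middle of the upper edge. Starts in one of the four rack slots (which one varies), leaning 26 degrees.
- brass_1: cast brass (yellow) plate slab, 70 wide x 90 high x 8 thick mm, about 0.42 kg. Origin at the middle of its bottom face; z along the height, y through the thickness, x along the width. A 4 mm high gate stub (18 x 6 mm) tops the middle of the upper edge. Starts in one of the four rack slots (which one varies), leaning 26 degrees.
- copper_4: cast copper (reddish) plate slab, 70 wide x 90 high x 8 thick mm, about 0.45 kg. Origin at the middle of its bottom face; z along the height, y through the thickness, x along the width. A 4 mm high gate stub (18 x 6 mm) tops the middle of the upper edge. Starts upright in the carrier's slot at y = -88 mm.
- copper_5: cast copper (reddish) plate slab, 70 wide x 90 high x 8 thick mm, about 0.45 kg. Origin at the middle of its bottom face; z along the height, y through the thickness, x along the width. A 4 mm high gate stub (18 x 6 mm) tops the middle of the upper edge. Starts upright in the carrier's slot at y = 0 mm.
- flux_jar: small glass jar with a red screw cap, 38 mm across, 53 mm high, standing on the right bench; origin under its middle. Bystander
- lighter: blue pocket lighter, 79 x 25 x 12 mm, lying on the left bench; origin under its middle. Bystander
- scriber: steel scriber, 127 x 9 x 10 mm, lying on the right bench; origin under its middle, long axis y. Bystander

How it is judged:
At the end, for the whole second after the job is handed in: Exactly four copper slabs stand at rest in carrier slots: origin 14-27 mm above the carrier's underside, upright within 0.2 rad, x within 20 mm of the middle. The spare copper and the brass slab sit in rack slots (origin 6-22 mm above the bench, leaning 0.3-0.65 rad) (x of copper_4 in the frame of carrier between -0.02 and 0.02 m and y of copper_4 in the frame of carrier between -0.096 and 0.096 m and z of copper_4 in the frame of carrier between 0.014 and 0.027 m and angle between each of copper_4, copper_5's own z axis and vertical below 0.2 rad and linear speed of each of copper_4, copper_5 below 0.02 m/s and x of copper_5 in the frame of carrier between -0.02 and 0.02 m and y of copper_5 in the frame of carrier between -0.096 and 0.096 m and z of copper_5 in the frame of carrier between 0.014 and 0.027 m and x of brass_1 in the frame of rack between -0.03 and 0.03 m and y of brass_1 in the frame of rack between -0.125 and 0.125 m and z of brass_1 in the frame of rack between 0.006 and 0.022 m and angle between brass_1's own z axis and vertical between 0.3 and 0.65 rad and (((x of copper_2 in the frame of carrier between -0.02 and 0.02 m and y of copper_2 in the frame of carrier between -0.096 and 0.096 m and z of copper_2 in the frame of carrier between 0.014 and 0.027 m and angle between copper_2's own z axis and vertical below 0.2 rad and linear speed of copper_2 below 0.02 m/s) and (x of copper_3 in the frame of carrier between -0.02 and 0.02 m and y of copper_3 in the frame of carrier between -0.096 and 0.096 m and z of copper_3 in the frame of carrier between 0.014 and 0.027 m and angle between copper_3's own z axis and vertical below 0.2 rad and linear speed of copper_3 below 0.02 m/s) and (x of copper_1 in the frame of rack between -0.03 and 0.03 m and y of copper_1 in the frame of rack between -0.125 and 0.125 m and z of copper_1 in the frame of rack between 0.006 and 0.022 m and angle between copper_1's own z axis and vertical between 0.3 and 0.65 rad)) or ((x of copper_1 in the frame of carrier between -0.02 and 0.02 m and y of copper_1 in the frame of carrier between -0.096 and 0.096 m and z of copper_1 in the frame of carrier between 0.014 and 0.027 m and angle between copper_1's own z axis and vertical below 0.2 rad and linear speed of copper_1 below 0.02 m/s) and (x of copper_3 in the frame of carrier between -0.02 and 0.02 m and y of copper_3 in the frame of carrier between -0.096 and 0.096 m and z of copper_3 in the frame of carrier between 0.014 and 0.027 m and angle between copper_3's own z axis and vertical below 0.2 rad and linear speed of copper_3 below 0.02 m/s) and (x of copper_2 in the frame of rack between -0.03 and 0.03 m and y of copper_2 in the frame of rack between -0.125 and 0.125 m and z of copper_2 in the frame of rack between 0.006 and 0.022 m and angle between copper_2's own z axis and vertical between 0.3 and 0.65 rad)) or ((x of copper_1 in the frame of carrier between -0.02 and 0.02 m and y of copper_1 in the frame of carrier between -0.096 and 0.096 m and z of copper_1 in the frame of carrier between 0.014 and 0.027 m and angle between copper_1's own z axis and vertical below 0.2 rad and linear speed of copper_1 below 0.02 m/s) and (x of copper_2 in the frame of carrier between -0.02 and 0.02 m and y of copper_2 in the frame of carrier between -0.096 and 0.096 m and z of copper_2 in the frame of carrier between 0.014 and 0.027 m and angle between copper_2's own z axis and vertical below 0.2 rad and linear speed of copper_2 below 0.02 m/s) and (x of copper_3 in the frame of rack between -0.03 and 0.03 m and y of copper_3 in the frame of rack between -0.125 and 0.125 m and z of copper_3 in the frame of rack between 0.006 and 0.022 m and angle between copper_3's own z axis and vertical between 0.3 and 0.65 rad)))); the robot touches nothing.
It fails at once if the flux jar is pushed more than 30 mm (distance of flux_jar from where it was at the start of the episode above 0.03 m).
It fails at once if the lighter is pushed more than 30 mm (distance of lighter from where it was at the start of the episode above 0.03 m).
It fails at once if the scriber is pushed more than 30 mm (distance of scriber from where it was at the start of the episode above 0.03 m).
It also fails if it takes over 54 s, if anything falls off the work surface, if the arm or the gripper's body presses on something with over 40 N, if the wrist force passes 120 N, or if a joint passes its speed limit or range.

### The arm

A 6-joint arm with a two-finger parallel gripper is mounted at the origin on a cart in front of the work surface, level with it; the furniture and walls round the work are solid. World frame = base frame: x ahead of the robot, y to its left, z up, the work surface at z = 0. Lengths are in m, angles in rad, forces in N, time in s.
With the tool pointing down it reaches from about 0.325 to 0.775 m from the base axis. Payload 9.3 kg.
Tool frame: the origin (TCP) lies at the very end of the fingers, on their centre line; the grasp point (between the pads) lies bot.grasp_offset behind it (bot.grasp_offset is the distance from the TCP to the grasp point, in m); z points along the fingers, y is the line along which they close (so a half turn about z gives the same grasp; the last joint's range is limited). The gripper opens to 85 mm and grips with 20 to 120 N. Pads are 22 mm wide; open, the fingers measure 114 mm over their backs; the gripper's body (76 mm by 85 mm) begins 54 mm behind the grasp point. The pads swing forward as they close: fully open they stand 13 mm farther back than shut.
Start: joints at [0.966, 0.259, 0.021, 1.334, 0, 1.418], TCP at [0.24, 0.495, 0.231] pointing down, gripper open.
Joint ranges: [-3.04, 3.04], [-0.91, 1.82], [-1.04, 1.36], [-1.92, 1.95], [-1.52, 1.45], [-3.14, 3.14]. Speed limits (rad/s): [2.22, 2.22, 2.79, 3.14, 3.14, 3.14].

### API

Orientations are given as a unit quaternion [x, y, z, w].
In Python, from cell import bot, cams gives the robot as it stands. The module is installed in compiled form; this text tells all that it offers.
- The arm moves only by the tool move_arm, never from a script. Its argument "commands" is one flat list of numbers, 7 for each row, row after row: the shift along the world's x, y, z scaled (see below), then the turn, a rotation vector about the world's x, y, z scaled (see below), then the opening, from 0 (shut) to 1 (fully open). A call has 1 to 5 rows; each row shifts and turns the commanded pose from where the row before left it; what a row does not reach is not made up. The controller multiplies each number of a shift by 30 mm and each number of a turn by 8 degrees. A row lasts 1/10 s, in which the tool goes at most 50 mm and 8.59 degrees, less where a joint would pass 70% of its speed; a pose out of reach is approached as far as the arm can. A call with a number of a shift or a turn outside -1 to 1 is refused whole. A call with a gripper value outside its range is refused whole. The fingers move at their own pace and stop on an object; "squeeze" is the grip in N (left out, the last holds). Time passes only in rows, so rows that do not move let the fingers close. It gives the time, the measured TCP pose, the force, the opening and the grip force at its end, in the units of the state.
- bot.sense(): the state, without advancing time (a new reading comes with each control period).
- cams.capture(name): name is "side" or "top" or "wrist"; returns a dict with "frame" (384x512x3 uint8, red, green, blue), "K" (3x3 intrinsics, pixels), "R" (3x3) and "t" (3): a world point X has camera coordinates R X + t. Camera axes: x right, y down, z forward; pixel columns grow to the right and rows downward; lengths in m; the calibration is good to about 2 mm. A picture is of the moment at which its call begins. There is no depth.
- bot.finish_job(): hands the job in; it is judged then, once.
The state is a dict: "time": time; "q": joint angles; "joint_vel": joint speeds; "joint_torque": joint torques, N m; "tcp_pos": TCP position; "tool_rot": TCP orientation; "wrist_force": force on the tool from outside, world axes, zero at the start; "torque": the same for the moment, N m; "gripper_width": finger opening in m; "grasp_force": force on a finger pad.
Only numpy, scipy, OpenCV 4.12 (cv2) and the standard library are available. Lean on these libraries where they do the work, as an engineer would, in place of code of your own. Each camera call takes 0.05 s, during which the arm holds its last target. There are 200 camera calls.

## Working session

There is one attempt and no reset: what is moved stays moved. The work goes in short steps, Python scripts to look and compute and a tool call to move; the robot and the scene stay as the last step left them, time stands still between calls to the robot, and variables do not carry over. Pictures are saved under pics/ and viewed, at most 10 in all, crops included, and the job is handed in when it is done.

Besides the shell and the picture viewer there is one more tool, called after "Call:" as name(argument=value, ...) on one line, values as JSON. move_arm: Moves the arm, as the interface text tells. Its arguments: {"type":"object","properties":{"commands":{"type":"array"},"squeeze":{"type":"number"}},"required":["commands"]}

```bash
mkdir -p pics
python3 - <<'E'
from cell import bot,cams
import cv2,numpy as np
s=bot.sense();print(s,bot.grasp_offset)
for n in("top","side"):
    c=cams.capture(n);cv2.imwrite(f"pics/{n}0.png",c["frame"][:,:,::-1]);print(n,c["K"].tolist(),c["R"].tolist(),c["t"].tolist())
    np.savez(f"{n}.npz",**c)
E
```

```text
{'time': 0.0, 'q': array([ 9.66411318e-01,  2.59195338e-01,  2.07660824e-02,  1.33369039e+00,
       -1.97175335e-05,  1.41819108e+00]), 'joint_vel': array([ 3.99674100e-05, -1.97610450e-04, -8.91252740e-05, -1.36035097e-04,
        8.38172734e-04,  2.04030698e-03]), 'joint_torque': array([ 7.89279566e-04, -5.55642486e+01,  3.44534039e+01,  1.37538457e-02,
       -3.37146748e-04, -3.04459391e-08]), 'tcp_pos': array([0.23996597, 0.49458437, 0.23066616]), 'tool_rot': array([ 2.23973670e-01,  9.74594971e-01, -6.18473420e-04, -2.35337896e-04]), 'wrist_force': array([0.38264638, 0.20700149, 0.42661243]), 'torque': array([ 0.0426165 ,  0.00681424, -0.02615502]), 'grasp_force': 0.0, 'gripper_width': 0.08528000367646943} 0.0187
top [[486.4250508735453, 0.0, 248.9552344207543], [0.0, 486.4250508735453, 194.5162433208735], [0.0, 0.0, 1.0]] [[-0.48362633858287984, -0.8752705530762457, -0.002650197449411297], [-0.8404170273879317, 0.46520991623150854, -0.2779909241617524], [0.24455016807467134, -0.13221646174919405, -0.9605800448360219]] [0.23378015969109892, 0.43609621882288635, 1.8864639391529499]
side [[375.4813640795591, 0.0, 253.55598515880573], [0.0, 375.4813640795591, 194.74538587226218], [0.0, 0.0, 1.0]] [[0.9993354422670992, -0.03596826168091891, 0.0059125274185011035], [-0.01675969279633957, -0.5974394398548198, -0.801738877941772], [0.032369530830611525, 0.8011069840274844, -0.5976452238713148]] [-0.5023406494352829, 0.036945996861562566, 1.2796524071536817]
```

View pics/top0.png

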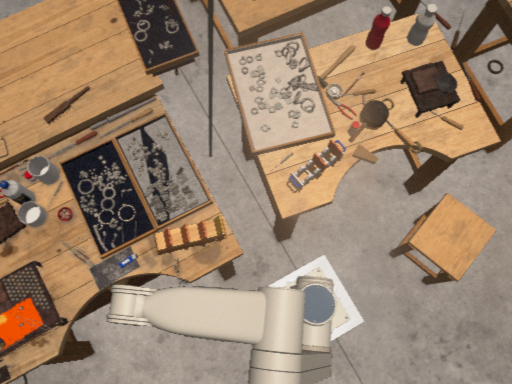

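View pics/side0.png

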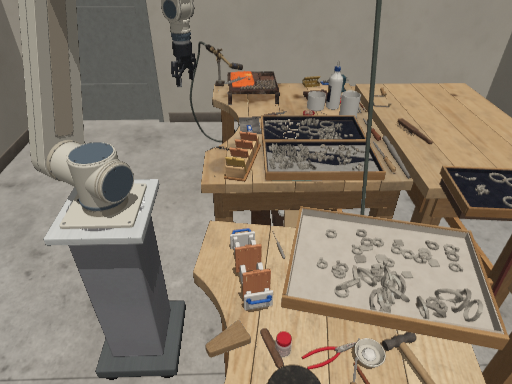

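Run:
```python
import cv2,numpy as np
t=cv2.imread("pics/top0.png");s=cv2.imread("pics/side0.png")
def c(im,x,y,w=80,h=60):
    p=cv2.resize(im[y:y+h,x:x+w],(400,300),interpolation=cv2.INTER_CUBIC)
    for i in range(0,w,10): cv2.putText(p,str(x+i),(i*400//w,8),0,.3,(0,255,0));cv2.line(p,(i*400//w,9),(i*400//w,14),(0,255,0))
    for i in range(0,h,10): cv2.putText(p,str(y+i),(0,i*300//h+4),0,.3,(0,255,0))
    return p
cv2.imwrite("pics/z0.png",np.vstack([np.hstack([c(t,152,205),c(t,278,136)]),np.hstack([c(s,205,125),c(s,205,225,112,84)])]))
```

```text
(no output)
```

View pics/z0.png

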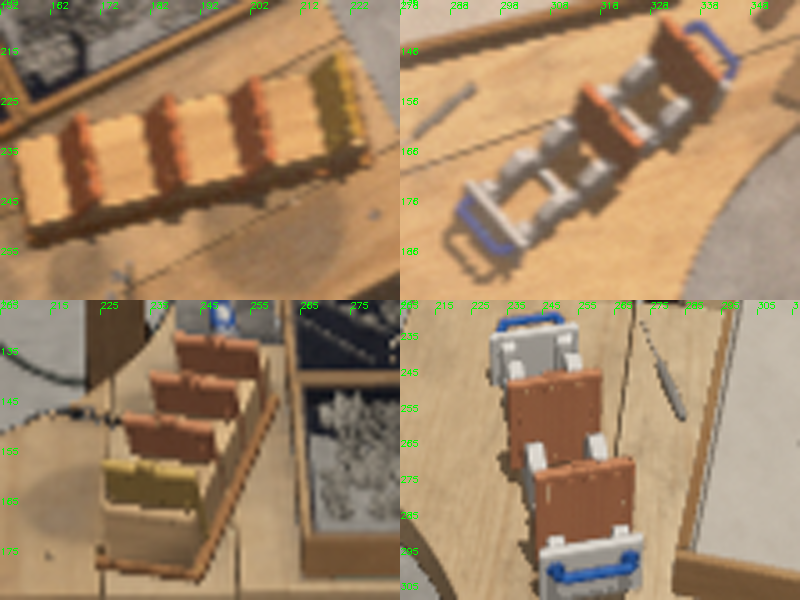

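```bash
cat > h.py <<'E'
import numpy as np,cv2
from scipy.optimize import least_squares
def P(c,X):
    Y=np.asarray(X)@c["R"].T+c["t"]; p=Y@c["K"].T; return p[:,:2]/p[:,2:]
def W(p,L):
    L=np.asarray(L,float); c,s=np.cos(p[2]),np.sin(p[2])
    return np.c_[p[0]+c*L[:,0]-s*L[:,1],p[1]+s*L[:,0]+c*L[:,1],L[:,2]]
def box(x,y,z): return np.array([[a,b,c] for a in x for b in y for c in z])
E=[(i,j) for i in range(8) for j in range(i) if bin(i^j).count('1')==1]
a=np.radians(26)
def slabR(y0):
    B=box((-.035,.035),(-.004,.004),(0,.09)); ca,sa=np.cos(a),np.sin(a)
    return np.c_[B[:,0],y0+ca*B[:,1]-sa*B[:,2],.012+sa*B[:,1]+ca*B[:,2]]
def slabC(y0): return box((-.035,.035),(y0-.004,y0+.004),(.02,.11))
def overlay(im,c,boxes,k):
    im=cv2.resize(im,None,fx=k,fy=k,interpolation=cv2.INTER_CUBIC)
    for B in boxes:
        p=np.int32((P(c,B)+.5)*k*16)
        for i,j in E: cv2.line(im,tuple(map(int,p[i])),tuple(map(int,p[j])),(0,255,0),1,cv2.LINE_AA,4)
    return im
E
cat > f.py <<'E'
from h import *
S=np.load("side.npz");T=np.load("top.npz")
for c in(S,T): print("cam",-c["R"].T@c["t"])
ys=[-.098,-.03,.038,.106]
def top(y0,x): return [x,y0-.09*np.sin(a),.012+.09*np.cos(a)]
L=[];px=[]
for y0,l,r in zip(ys,[(225.8,157.2),(229.8,148),(235.2,139.6),(240,132)],[(244.6,158),(248,149.6),(252.8,141),(256.6,133.6)]):
    L+=[top(y0,-.035),top(y0,.035)];px+=[l,r]
L+=[[-.042,-.142,0],[.042,-.142,0]];px+=[(224.4,178),(245,181)]
f=lambda p:(P(S,W(p,L))-px).ravel()
r=least_squares(f,[.3,.4,0],loss="soft_l1");print("rack",r.x,r.fun.round(1))
M=[];q=[]
for y0,l,rr in((-.088,(242.8,274),(270.8,269.8)),(0,(234.4,248.2),(261.6,244.6))):
    M+=[[-.035,y0,.11],[.035,y0,.11]];q+=[l,rr]
g=lambda p:(P(S,W(p,M))-q).ravel()
k=least_squares(g,[.5,-.2,0]);print("carrier",k.x,k.fun.round(1))
R=[W(r.x,slabR(y)) for y in ys]+[W(r.x,box((-.042,.042),(-.142,.142),(0,.054)))]
C=[W(k.x,slabC(y)) for y in(-.088,0)]+[W(k.x,box((-.037,.037),(-.1,.1),(0,.055)))]
K=6
o=[]
for n,c,bx,(x,y) in(("top",T,R,(150,200)),("top",T,C,(280,136)),("side",S,R,(205,128)),("side",S,C,(215,228))):
    im=overlay(c["frame"][:,:,::-1].copy(),c,bx,K); o.append(im[y*K:y*K+300+90,x*K:x*K+400+80])
o=[cv2.resize(i,(400,300)) if 0 else i[:300+90,:480] for i in o]
m=np.vstack([np.hstack(o[:2]),np.hstack(o[2:])]);cv2.imwrite("pics/ov.png",cv2.resize(m,(738,600),interpolation=cv2.INTER_AREA))
E
python3 f.py
```

```text
cam [ 0.46120427 -1.0211338   0.79736929]
cam [0.01822986 0.25116619 1.93394997]
rack [ 0.47496255  0.28078972 -0.26439706] [-0.5 -0.5 -0.6  1.   0.7 -0.4  0.5  0.2  0.  -0.4 -0.1  0.3 -0.3 -0.6
 -0.1 -0.3 -0.2  0.3  0.8  0.2]
carrier [ 0.47704059 -0.3231361   0.20162512] [-0.4  0.3 -0.1 -0.6  0.7  0.5 -0.1 -0.3]
```

View pics/ov.png

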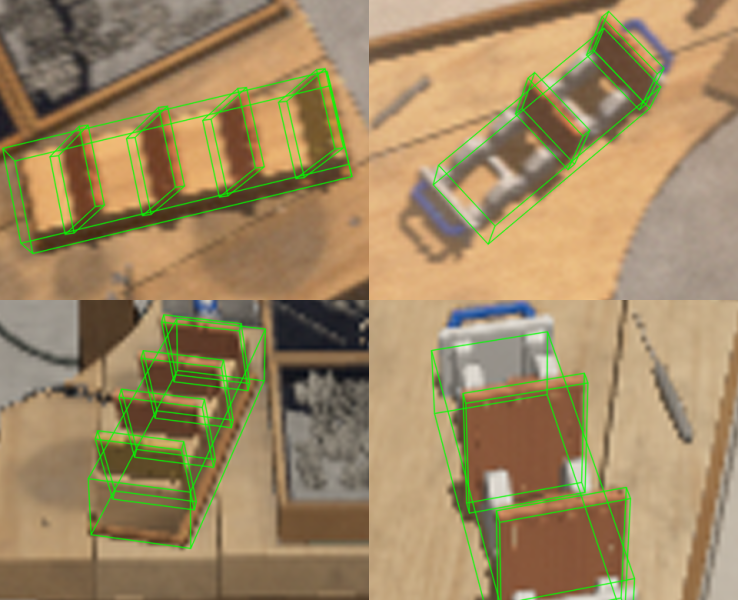

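```bash
cat > tgt.py <<'E'
import sys
from cell import bot
from h import *
from scipy.spatial.transform import Rotation as Ro
RK=np.array([.47496,.28079,-.26440]);CA=np.array([.47704,-.32314,.20163])
# usage: tgt.py r|c slot_y_mm back_mm [dx dy dz]  (back: TCP distance from slab top, + is above, -37 is grasp)
def goal(w,y0,back,d=(0,0,0)):
    p=RK if w=="r" else CA; l=a if w=="r" else 0
    u=np.array([0,-np.sin(l),np.cos(l)]);o=np.array([0,y0,.012 if w=="r" else .02])
    pos=W(p,[o+(.09+back)*u])[0]+d
    B=Ro.from_euler("z",p[2])
    Rm=B.as_matrix()@np.c_[np.cross(np.array([0,np.cos(l),np.sin(l)]),-u),[0,np.cos(l),np.sin(l)],-u]
    return pos,Ro.from_matrix(Rm)
if __name__=="__main__":
    s=bot.sense()
    pos,R=goal(sys.argv[1],float(sys.argv[2])/1e3,float(sys.argv[3])/1e3,np.array([float(v) for v in sys.argv[4:7]] or [0,0,0])/1e3)
    d=(R*Ro.from_quat(s["tool_rot"]).inv()).as_rotvec()
    print("goal",pos.round(4),"shift units",((pos-s["tcp_pos"])/.03).round(2),"turn units",np.degrees(d/8).round(2),"t",s["time"],s["gripper_width"])
E
python3 tgt.py r 38 80; python3 tgt.py r 38 -37;python3 tgt.py c 88 60;python3 tgt.py c 88 -37
```

```text
goal [0.4654 0.2455 0.1648] shift units [ 7.51 -8.3  -2.2 ] turn units [ 3.06 -1.15  1.32] t 0.1 0.0850515378515145
goal [0.4788 0.295  0.0596] shift units [ 7.96 -6.65 -5.7 ] turn units [ 3.06 -1.15  1.32] t 0.1 0.0850515378515145
goal [ 0.4594 -0.2369  0.17  ] shift units [  7.31 -24.38  -2.02] turn units [ 0.01 -0.    4.68] t 0.1 0.0850515378515145
goal [ 0.4594 -0.2369  0.073 ] shift units [  7.31 -24.38  -5.26] turn units [ 0.01 -0.    4.68] t 0.1 0.0850515378515145
```

Call:
move_arm(commands=[0.75,-0.83,0,0.31,-0.115,0.13,0.5,0.75,-0.83,0,0.31,-0.115,0.13,0.5,0.75,-0.83,0,0.31,-0.115,0.13,0.5,0.75,-0.83,0,0.31,-0.115,0.13,0.5,0.75,-0.83,0,0.31,-0.115,0.13,0.5], squeeze=60)

```text
time: 0.6
tcp_pos: [0.353, 0.3692, 0.2312]
tool_rot: [0.177, 0.977, 0.115, 0.015]
wrist_force: [0.4, 0.7, 0.6]
gripper_width: 0.0425
grasp_force: 0.0
```

Call:
move_arm(commands=[0.75,-0.83,-0.2,0.31,-0.115,0.13,0.5,0.75,-0.83,-0.4,0.31,-0.115,0.13,0.5,0.75,-0.83,-0.4,0.31,-0.115,0.13,0.5,0.75,-0.83,-0.4,0.31,-0.115,0.13,0.5,0.75,-0.83,-0.4,0.31,-0.115,0.13,0.5])

```text
time: 1.1
tcp_pos: [0.4657, 0.2446, 0.177]
tool_rot: [0.129, 0.965, 0.228, 0.03]
wrist_force: [0.6, 0.5, -0.2]
gripper_width: 0.0426
grasp_force: 0.0
```

Call:
move_arm(commands=[0,0,0,0,0,0,0.5,0,0,0,0,0,0,0.5])

```text
time: 1.3
tcp_pos: [0.4653, 0.2449, 0.1766]
tool_rot: [0.131, 0.965, 0.226, 0.029]
wrist_force: [0.2, 0.5, -0.1]
gripper_width: 0.0424
grasp_force: 0.0
```

```bash
python3 tgt.py r 38 80
cat > wo.py <<'E'
import sys
from cell import cams
from h import *
from tgt import RK,CA
c=cams.capture("wrist");np.savez("w.npz",**c)
bx=[W(RK,slabR(y)) for y in(-.098,-.03,.038,.106)]+[W(RK,box((-.042,.042),(-.142,.142),(0,.054)))] if sys.argv[1]=="r" else [W(CA,slabC(y)) for y in(-.088,0)]+[W(CA,box((-.037,.037),(-.1,.1),(.0,.055)))]
im=overlay(c["frame"][:,:,::-1].copy(),c,bx,1.5);cv2.imwrite(sys.argv[2],im)
E
python3 wo.py r pics/w1.png
```

```text
goal [0.4654 0.2455 0.1648] shift units [ 0.    0.02 -0.39] turn units [-0.05 -0.01  0.04] t 1.3 0.04240213107203836
```

View pics/w1.png

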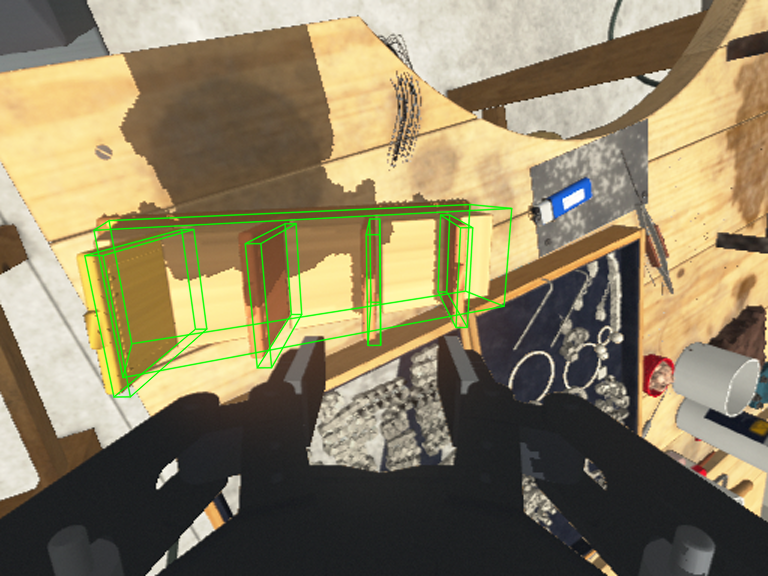

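```bash
cat > fit.py <<'E'
from h import *
from scipy.optimize import minimize
def mask(c):
    h=cv2.cvtColor(c["frame"],cv2.COLOR_RGB2HSV).astype(int)
    return ((h[...,0]<=11)|(h[...,0]>174))&(h[...,1]>110)&(h[...,2]>35)
def clip(B,lo): # keep part from fraction lo of height
    b=B.copy(); b[0::2]=B[0::2]+lo*(B[1::2]-B[0::2]); return b
def soft(c,boxes,K=4):
    h,w=c["frame"].shape[:2]; m=np.zeros((h*K,w*K),np.uint8)
    for B in boxes: cv2.fillConvexPoly(m,cv2.convexHull(np.int32(np.round((P(c,B)+.5)*K*16))),255,cv2.LINE_AA,4)
    return cv2.resize(m,(w,h),interpolation=cv2.INTER_AREA)/255.
def fit(views,mk,p0,pad=8):
    data=[]
    for c in views:
        roi=cv2.dilate((soft(c,mk(p0))>0).astype(np.uint8),np.ones((2*pad+1,)*2))>0
        data.append((c,mask(c),roi))
    def f(v):
        p=p0+np.asarray(v)/[1000,1000,200]
        return sum(np.abs(soft(c,mk(p))-m)[r].sum()/m[r].sum() for c,m,r in data)
    r=minimize(f,[0,0,0],method="Nelder-Mead",options=dict(initial_simplex=[[0,0,0],[5,0,0],[0,5,0],[0,0,5]],xatol=.05,fatol=1e-4))
    return p0+r.x/[1000,1000,200],f([0,0,0]),r.fun
E
cat > fr.py <<'E'
from fit import *
from tgt import RK,CA
Wc=dict(np.load("w.npz"));S=dict(np.load("side.npz"));T=dict(np.load("top.npz"))
mk=lambda p:[clip(W(p,slabR(y)),.54) for y in(-.03,.038,.106)]
for n,v in(("w",[Wc]),("s",[S]),("t",[T]),("st",[S,T]),("wst",[Wc,S,T])): print(n,*fit(v,mk,RK))
mc=lambda p:[clip(W(p,slabC(y)),.55) for y in(-.088,0)]
mcs=lambda p:[clip(W(p,slabC(y)),.0) for y in(-.088,0)]
for n,v in(("s",[S]),("t",[T]),("st",[S,T])): print("C",n,*fit(v,mcs,CA))
E
python3 fr.py
```

```text
w [ 0.44005639  0.28787036 -0.28288948] 1.1236237364251789 0.7930633811634488
s [ 0.4702319   0.28009365 -0.2999981 ] 0.35875472996216035 0.3046783625730994
t [ 0.47166657  0.28346075 -0.27450127] 0.3551337467894506 0.273131616863998
st [ 0.46989388  0.28363358 -0.29767187] 0.7138884767516109 0.6094017488541668
wst [ 0.47007018  0.28177915 -0.27592515] 1.8375122131767898 1.665857185400197
C s [ 0.47459303 -0.31397934  0.22899826] 0.44115193719451207 0.4007850685991432
C t [ 0.47888365 -0.32192882  0.12290507] 1.8254129998456075 1.7721475991971591
C st [ 0.47773075 -0.32131366  0.15248253] 2.2665649370401195 2.2255073590522354
```

Run:
```python
import numpy as np,cv2
f=np.load("w.npz")["frame"][:,:,::-1]
x,y,w,h=45,130,290,145
p=cv2.resize(f[y:y+h,x:x+w],(800,400),interpolation=cv2.INTER_CUBIC);k=800/290
p=np.clip(p*1.5,0,255).astype(np.uint8)
for v in range(50,335,10):
    cv2.line(p,(int((v-x)*k),0),(int((v-x)*k),6 if v%50 else 14),(0,255,0));
    if v%20==0: cv2.putText(p,str(v),(int((v-x)*k),24),0,.35,(0,255,0))
for v in range(130,275,10): cv2.putText(p,str(v),(0,int((v-y)*k)+4),0,.35,(0,255,0));cv2.line(p,(24,int((v-y)*k)),(30,int((v-y)*k)),(0,255,0))
cv2.imwrite("pics/wz.png",p)
```

```text
(no output)
```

View pics/wz.png

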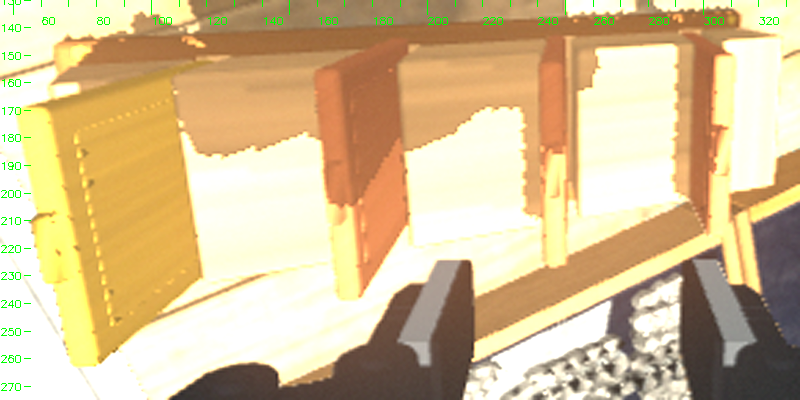

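```bash
cat > fw.py <<'E'
from h import *
from tgt import RK
c=np.load("w.npz")
ys=[-.098,-.03,.038,.106]
Z=[[(20,108),(48,103),(72,365),(97,362)],[(316,70),(338,64),(338,297),(360,298)],[(541,38),(565,37),(546,265),(567,265)],[(713,55),(735,53),(708,232),(728,232)]]
q=np.array(Z,float).reshape(-1,2)/2.759+[45-.5,130-.5]
L=np.vstack([slabR(y)[[1,3,5,7]] for y in ys])
f=lambda p:(P(c,W(p,L))-q).ravel()
r=least_squares(f,RK,loss="soft_l1");print(r.x,f(RK).reshape(-1,2).round(1).tolist());print(r.fun.reshape(-1,2).round(1).tolist())
# per-slab x,y offset at fitted yaw
for i in range(4):
    g=lambda d:(P(c,W(r.x,L[4*i:4*i+4]+[d[0],d[1],0]))-q[4*i:4*i+4]).ravel()
    o=least_squares(g,[0,0]);print(ys[i],o.x.round(4),o.fun.round(1))
E
python3 fw.py
```

```text
[ 0.46988491  0.2792022  -0.25675682] [[4.0, 1.0], [5.9, 2.7], [4.5, 2.1], [6.4, 3.1], [3.7, 6.8], [6.1, 8.9], [3.7, 7.3], [5.3, 6.9], [2.7, 12.4], [3.1, 12.7], [2.1, 3.9], [3.0, 3.8], [3.3, 1.6], [3.4, 2.3], [2.1, 4.0], [2.4, 3.9]]
[[-2.9, -3.7], [-0.8, -2.1], [-0.5, -1.3], [1.5, -0.3], [-1.1, 2.0], [1.4, 4.0], [0.1, 3.7], [1.8, 3.2], [-0.6, 7.6], [-0.1, 7.8], [-0.5, 0.0], [0.4, -0.1], [0.9, -3.3], [1.2, -2.7], [0.3, -0.1], [0.6, -0.2]]
-0.098 [0.0014 0.0002] [-2.  -1.6  0.1  0.1  0.2  0.4  2.2  1.4]
-0.03 [-0.0026 -0.0001] [-1.7 -1.4  0.9  0.6 -0.4  0.8  1.3  0.3]
0.038 [-0.0038  0.0001] [-0.7  3.1 -0.2  3.4 -0.5 -3.7  0.4 -3.9]
0.106 [ 0.0016 -0.0007] [ 0.3 -1.6  0.5 -1.  -0.4  1.5 -0.   1.4]
```

```bash
sed -i 's/^RK=.*;CA/RK=np.array([.4699,.2792,-.2590]);CA/' tgt.py; python3 tgt.py r 38 80;python3 tgt.py r 38 20; python3 tgt.py r 38 -37; python3 -c "
from tgt import *;print(goal('r',0,0)[1].apply([0,0,1]))"
```

```text
goal [0.4605 0.2439 0.1648] shift units [-0.15 -0.06 -0.41] turn units [-0.05 -0.01  0.06] t 1.35 0.04238385956711616
goal [0.4673 0.2693 0.1109] shift units [ 0.08  0.79 -2.21] turn units [-0.05 -0.01  0.06] t 1.35 0.04238385956711616
goal [0.4737 0.2935 0.0596] shift units [ 0.29  1.59 -3.92] turn units [-0.05 -0.01  0.06] t 1.35 0.04238385956711616
[ 0.112273    0.42374997 -0.89879405]
```

Call:
move_arm(commands=[-0.15,-0.06,-0.41,-0.05,0,0.06,0.5,0.09,0.33,-0.7,0,0,0,0.5,0.09,0.33,-0.7,0,0,0,0.5,0.09,0.33,-0.7,0,0,0,0.5])

```text
time: 1.75
tcp_pos: [0.4675, 0.2752, 0.1012]
tool_rot: [0.124, 0.966, 0.223, 0.029]
wrist_force: [0.4, -0.7, -0.4]
gripper_width: 0.0428
grasp_force: 0.0
```

Call:
move_arm(commands=[0.09,0.33,-0.7,0,0,0,0.5,0.04,0.16,-0.35,0,0,0,0.5,0.04,0.17,-0.35,0,0,0,0.5,0,0,0,0,0,0,0.5])

```text
time: 2.15
tcp_pos: [0.4718, 0.2949, 0.0586]
tool_rot: [0.124, 0.967, 0.223, 0.028]
wrist_force: [-0.3, -0.0, 0.2]
gripper_width: 0.0428
grasp_force: 0.0
```

```bash
python3 tgt.py r 38 -37; python3 wo.py r pics/w2.png
```

```text
goal [0.4737 0.2935 0.0596] shift units [ 0.06 -0.05  0.03] turn units [ 0.   -0.01 -0.03] t 2.15 0.04278693251305835
```

View pics/w2.png

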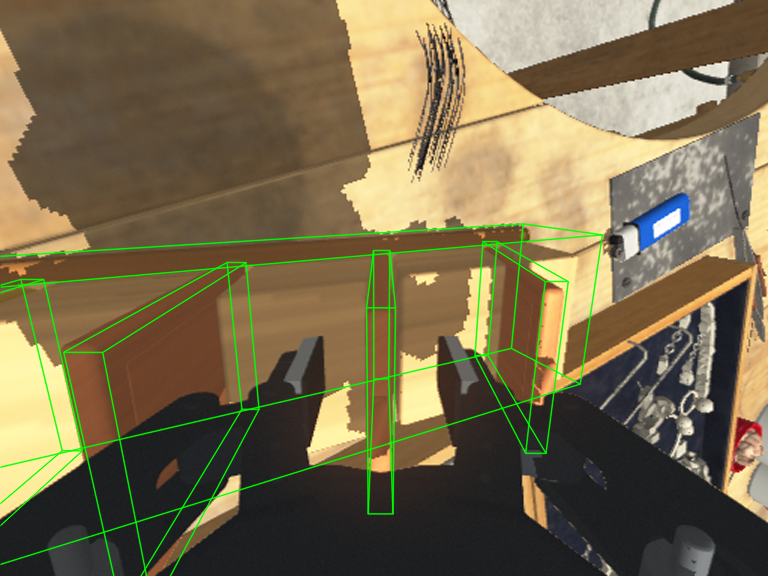

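Call:
move_arm(commands=[0.06,-0.05,0.03,0,0,0,0,0,0,0,0,0,0,0,0,0,0,0,0,0,0,0,0,0,0,0,0,0,0,0,0,0,0,0,0], squeeze=80)

```text
time: 2.7
tcp_pos: [0.4759, 0.2918, 0.0616]
tool_rot: [0.126, 0.966, 0.223, 0.029]
wrist_force: [-2.7, -2.6, 6.3]
gripper_width: 0.0071
grasp_force: 78.4
```

Call:
move_arm(commands=[-0.04,-0.14,0.3,0,0,0,0,-0.04,-0.14,0.3,0,0,0,0,-0.06,-0.24,0.5,0,0,0,0,-0.06,-0.24,0.5,0,0,0,0])

```text
time: 3.1
tcp_pos: [0.4691, 0.2688, 0.1094]
tool_rot: [0.125, 0.966, 0.223, 0.029]
wrist_force: [0.4, 0.1, -4.5]
gripper_width: 0.0066
grasp_force: 78.9
```

Call:
move_arm(commands=[-0.09,-0.33,0.7,0,0,0,0,-0.05,-0.2,0.8,0,0,0,0,0,0,1,0,0,0,0,0,0,1,0,0,0,0,0,0,1,0,0,0,0])

```text
time: 3.6
tcp_pos: [0.4647, 0.2525, 0.245]
tool_rot: [0.126, 0.966, 0.223, 0.029]
wrist_force: [0.6, 0.2, -5.0]
gripper_width: 0.0072
grasp_force: 79.1
```

```bash
python3 tgt.py c 88 90
```

```text
goal [ 0.4594 -0.2369  0.2   ] shift units [ -0.17 -16.31  -1.5 ] turn units [-3.27  0.09  3.24] t 3.6 0.007193969256821069
```

Call:
move_arm(commands=[0,-0.8,0,-0.164,0,0.162,0,0,-0.8,0,-0.164,0,0.162,0,0,-0.8,0,-0.164,0,0.162,0,0,-0.8,0,-0.164,0,0.162,0,0,-0.8,0,-0.164,0,0.162,0])

```text
time: 4.1
tcp_pos: [0.4647, 0.1319, 0.2439]
tool_rot: [0.069, 0.983, 0.168, 0.023]
wrist_force: [0.4, -0.4, -5.7]
gripper_width: 0.007
grasp_force: 79.3
```

Call:
move_arm(commands=[0,-0.8,0,-0.164,0,0.162,0,0,-0.8,0,-0.164,0,0.162,0,0,-0.8,0,-0.164,0,0.162,0,0,-0.8,0,-0.164,0,0.162,0,0,-0.8,0,-0.164,0,0.162,0])

```text
time: 4.6
tcp_pos: [0.4647, 0.012, 0.2439]
tool_rot: [0.011, 0.993, 0.113, 0.017]
wrist_force: [0.4, -0.1, -5.2]
gripper_width: 0.007
grasp_force: 79.1
```

Call:
move_arm(commands=[0,-0.8,0,-0.164,0,0.162,0,0,-0.8,0,-0.164,0,0.162,0,0,-0.8,0,-0.164,0,0.162,0,0,-0.8,0,-0.164,0,0.162,0,0,-0.8,0,-0.164,0,0.162,0])

```text
time: 5.1
tcp_pos: [0.4646, -0.1079, 0.244]
tool_rot: [-0.046, 0.997, 0.057, 0.011]
wrist_force: [-0.3, 0.6, -4.3]
gripper_width: 0.0071
grasp_force: 79.1
```

Call:
move_arm(commands=[0,-0.8,0,-0.164,0,0.162,0,0,-0.8,0,-0.164,0,0.162,0,0,-0.8,0,-0.164,0,0.162,0,0,-0.8,0,-0.164,0,0.162,0,0,-0.7,0,-0.164,0,0.162,0])

```text
time: 5.6
tcp_pos: [0.4646, -0.2249, 0.2439]
tool_rot: [-0.102, 0.995, 0.001, 0.006]
wrist_force: [0.1, -0.9, -5.1]
gripper_width: 0.007
grasp_force: 79.1
```

Call:
move_arm(commands=[0,0,0,0,0,0,0,0,0,0,0,0,0,0])

```text
time: 5.8
tcp_pos: [0.4648, -0.2236, 0.2438]
tool_rot: [-0.102, 0.995, 0.001, 0.006]
wrist_force: [0.4, -0.5, -4.3]
gripper_width: 0.007
grasp_force: 79.3
```

```bash
python3 tgt.py c 88 90; python3 wo.py c pics/w3.png
```

```text
goal [ 0.4594 -0.2369  0.2   ] shift units [-0.18 -0.44 -1.46] turn units [-0.03  0.08 -0.01] t 5.8 0.006988057222791114
```

View pics/w3.png

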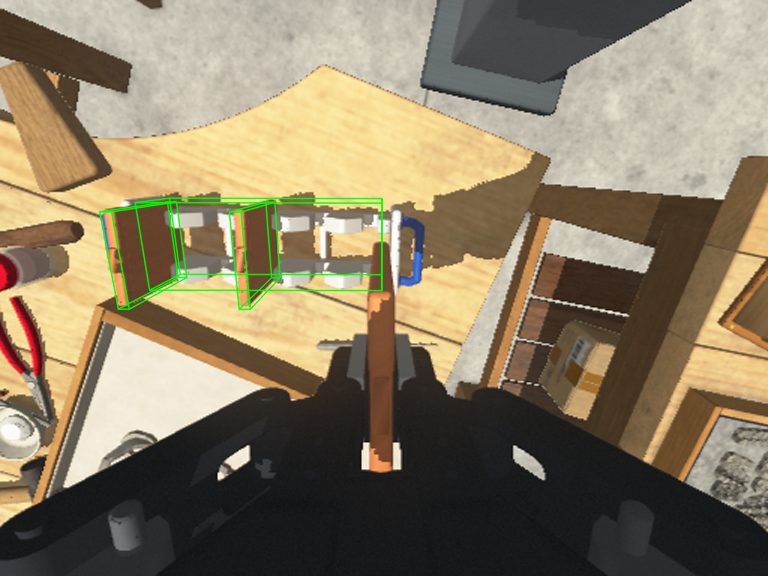

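Call:
move_arm(commands=[-0.18,-0.44,-0.5,-0.03,0.08,0,0,0,0,-0.9,0,0,0,0,0,0,0,0,0,0,0])

```text
time: 6.15
tcp_pos: [0.4583, -0.2359, 0.1985]
tool_rot: [-0.102, 0.995, 0.001, -0.002]
wrist_force: [-0.7, -0.1, -4.8]
gripper_width: 0.0069
grasp_force: 79.1
```

```bash
python3 tgt.py c 88 -37
```

```text
goal [ 0.4594 -0.2369  0.073 ] shift units [ 0.04 -0.03 -4.18] turn units [-0.02 -0.03 -0.02] t 6.15 0.006929814130101401
```

Call:
move_arm(commands=[0.04,-0.03,-0.8,-0.02,-0.03,-0.02,0,0,0,-0.8,0,0,0,0,0,0,-0.6,0,0,0,0,0,0,-0.4,0,0,0,0,0,0,-0.3,0,0,0,0])

```text
time: 6.65
tcp_pos: [0.4613, -0.2377, 0.1146]
tool_rot: [-0.101, 0.995, -0.002, 0.002]
wrist_force: [-0.2, 0.2, -4.7]
gripper_width: 0.0066
grasp_force: 79.2
```

Call:
move_arm(commands=[0,0,-0.2,0,0,0,0,0,0,-0.2,0,0,0,0,0,0,-0.2,0,0,0,0])

```text
time: 6.95
tcp_pos: [0.4653, -0.2377, 0.1021]
tool_rot: [-0.102, 0.995, -0.003, 0.008]
wrist_force: [8.0, 22.2, 74.2]
gripper_width: 0.0074
grasp_force: 94.5
```

Call:
move_arm(commands=[0,0,0.3,0,0,0,0,0,0,0.2,0,0,0,0,0,0,0,0,0,0,0])

```text
time: 7.25
tcp_pos: [0.4616, -0.2383, 0.1128]
tool_rot: [-0.101, 0.995, -0.003, 0.003]
wrist_force: [0.3, 0.4, -6.0]
gripper_width: 0.0071
grasp_force: 82.7
```

```bash
python3 tgt.py c 88 -10
python3 - <<'E'
from cell import bot,cams
import cv2,numpy as np
print(bot.sense()["wrist_force"],bot.sense()["torque"])
ims=[]
for n,(x,y,w,h) in(("side",(215,195,100,100)),("wrist",(60,120,240,180))):
    c=cams.capture(n);np.savez(n+"2.npz",**c)
    k=400/w if n=="side" else 1.7
    ims.append(cv2.resize(c["frame"][y:y+h,x:x+w,::-1],(400,400) if n=="side" else (400,300),interpolation=cv2.INTER_CUBIC))
ims[1]=cv2.copyMakeBorder(ims[1],0,100,0,0,cv2.BORDER_CONSTANT)
cv2.imwrite("pics/c1.png",np.hstack(ims))
E
```

```text
goal [ 0.4594 -0.2369  0.1   ] shift units [-0.07  0.04 -0.43] turn units [ 0.04  0.04 -0.  ] t 7.25 0.007056017261187448
[ 0.30040813  0.44616363 -6.0411305 ] [ 0.0137452  -0.0123389  -0.01010342]
```

View pics/c1.png

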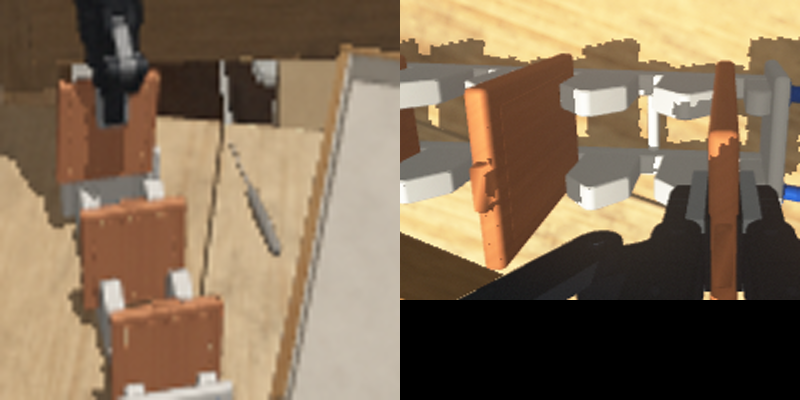

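Call:
move_arm(commands=[-0.08,0.09,0,0.04,0.04,0,0,0,0,-0.2,0,0,0,0,0,0,-0.15,0,0,0,0])

```text
time: 7.65
tcp_pos: [0.4586, -0.235, 0.1005]
tool_rot: [-0.101, 0.995, 0.001, -0.001]
wrist_force: [-0.5, 1.4, -3.8]
gripper_width: 0.0071
grasp_force: 82.5
```

```bash
python3 tgt.py c 88 -37
python3 - <<'E'
from cell import bot
s=bot.sense();print(s["wrist_force"].round(1),s["torque"].round(2))
from h import *
from tgt import CA
c=np.load("wrist2.npz");print(P(c,W(CA,slabC(0)[[1,3,5,7]])).round(1).tolist())
q=[(102,174),(113.5,172.5),(112.2,279),(123.6,280.2)]
r=least_squares(lambda d:(P(c,W(CA+d,slabC(0)[[1,3,5,7]]))-q).ravel()*[1],[0,0,0]);print(r.x,r.fun.round(1))
E
```

```text
goal [ 0.4594 -0.2369  0.073 ] shift units [ 0.03 -0.06 -0.92] turn units [-0.01 -0.01 -0.  ] t 7.65 0.007068108080004449
[-0.5  1.4 -3.8] [-0.01 -0.04 -0.03]
[[92.3, 175.5], [106.6, 175.5], [110.4, 284.3], [123.1, 284.4]]
[-0.00266789  0.00250927 -0.05661581] [-1.5 -2.5  1.5 -0.2 -0.7  2.   0.7  1.5]
```

Call:
move_arm(commands=[0,0,-0.15,0,0,0,0,0,0,-0.15,0,0,0,0])

```text
time: 7.85
tcp_pos: [0.4587, -0.235, 0.0917]
tool_rot: [-0.101, 0.995, 0.001, -0.0]
wrist_force: [0.4, 0.1, -5.0]
gripper_width: 0.0068
grasp_force: 82.5
```

Call:
move_arm(commands=[0,0,-0.15,0,0,0,0,0,0,-0.15,0,0,0,0])

```text
time: 8.05
tcp_pos: [0.4588, -0.2351, 0.0829]
tool_rot: [-0.101, 0.995, 0.001, -0.0]
wrist_force: [-0.5, -1.2, -4.8]
gripper_width: 0.0071
grasp_force: 82.5
```

Call:
move_arm(commands=[0,0,-0.12,0,0,0,0,0,0,-0.08,0,0,0,0])

```text
time: 8.25
tcp_pos: [0.4587, -0.235, 0.077]
tool_rot: [-0.101, 0.995, 0.001, -0.0]
wrist_force: [-0.1, -1.0, -4.3]
gripper_width: 0.007
grasp_force: 82.5
```

Call:
move_arm(commands=[0,0,-0.06,0,0,0,0])

```text
time: 8.35
tcp_pos: [0.4588, -0.2352, 0.0759]
tool_rot: [-0.101, 0.995, 0.001, -0.0]
wrist_force: [-6.9, 1.7, 17.3]
gripper_width: 0.007
grasp_force: 85.6
```

Call:
move_arm(commands=[0,0,0,0,0,0,0.3,0,0,0,0,0,0,0.3,0,0,0,0,0,0,0.3,0,0,0.2,0,0,0,0.3,0,0,0.5,0,0,0,0.3])

```text
time: 8.85
tcp_pos: [0.4584, -0.2348, 0.0963]
tool_rot: [-0.101, 0.995, 0.001, -0.001]
wrist_force: [0.3, 0.2, 0.0]
gripper_width: 0.0253
grasp_force: 0.0
```

Call:
move_arm(commands=[0,0,0.9,0,0,0,0.3,0,0,1,0,0,0,0.3,0,0,1,0,0,0,0.3,0,0,1,0,0,0,0.3,0,0,0.7,0,0,0,0.4])

```text
time: 9.35
tcp_pos: [0.4591, -0.2352, 0.2373]
tool_rot: [-0.101, 0.995, -0.0, 0.001]
wrist_force: [1.0, -0.5, -0.5]
gripper_width: 0.034
grasp_force: 0.0
```

```bash
python3 tgt.py r -30 80
python3 - <<'E'
from cell import cams
import cv2,numpy as np
for n in("side","wrist"):
    c=cams.capture(n);np.savez(n+"3.npz",**c)
E
```

```text
goal [0.4431 0.1782 0.1648] shift units [-0.53 13.78 -2.42] turn units [ 3.28 -0.08 -3.24] t 9.35 0.03402735367782145
```

Call:
move_arm(commands=[-0.035,0.92,0,0.219,-0.005,-0.216,0.5,-0.035,0.92,0,0.219,-0.005,-0.216,0.5,-0.035,0.92,0,0.219,-0.005,-0.216,0.5,-0.035,0.92,0,0.219,-0.005,-0.216,0.5,-0.035,0.92,0,0.219,-0.005,-0.216,0.5])

```text
time: 9.95
tcp_pos: [0.4532, -0.0959, 0.2341]
tool_rot: [-0.025, 0.997, 0.077, 0.009]
wrist_force: [-0.2, 0.5, 0.7]
gripper_width: 0.0426
grasp_force: 0.0
```

Call:
move_arm(commands=[-0.035,0.92,0,0.219,-0.005,-0.216,0.5,-0.035,0.92,0,0.219,-0.005,-0.216,0.5,-0.035,0.92,0,0.219,-0.005,-0.216,0.5,-0.035,0.92,0,0.219,-0.005,-0.216,0.5,-0.035,0.92,0,0.219,-0.005,-0.216,0.5])

```text
time: 10.45
tcp_pos: [0.4479, 0.0421, 0.2341]
tool_rot: [0.051, 0.987, 0.152, 0.018]
wrist_force: [0.1, -0.0, 0.5]
gripper_width: 0.0429
grasp_force: 0.0
```

Call:
move_arm(commands=[-0.035,0.92,0,0.219,-0.005,-0.216,0.5,-0.035,0.92,0,0.219,-0.005,-0.216,0.5,-0.035,0.92,0,0.219,-0.005,-0.216,0.5,-0.035,0.92,-0.5,0.219,-0.005,-0.216,0.5,-0.035,0.9,-0.5,0.219,-0.005,-0.216,0.5])

```text
time: 10.95
tcp_pos: [0.4428, 0.1794, 0.2041]
tool_rot: [0.126, 0.966, 0.225, 0.028]
wrist_force: [-0.3, 0.2, 0.0]
gripper_width: 0.0426
grasp_force: 0.0
```

Call:
move_arm(commands=[0,0,-0.7,0,0,0,0.5,0,0,-0.6,0,0,0,0.5,0,0,0,0,0,0,0.5])

```text
time: 11.25
tcp_pos: [0.4414, 0.1786, 0.1633]
tool_rot: [0.126, 0.966, 0.224, 0.026]
wrist_force: [-0.2, 0.0, -0.0]
gripper_width: 0.0424
grasp_force: 0.0
```

```bash
python3 tgt.py r -30 80 -2 0 0; python3 tgt.py r -30 -37 -2 0 0;  python3 wo.py r pics/w4.png
```

```text
goal [0.4411 0.1782 0.1648] shift units [-0.01 -0.01  0.05] turn units [-0.02 -0.04 -0.01] t 11.25 0.042441200269517684
goal [0.4543 0.2277 0.0596] shift units [ 0.43  1.64 -3.46] turn units [-0.02 -0.04 -0.01] t 11.25 0.042441200269517684
```

View pics/w4.png

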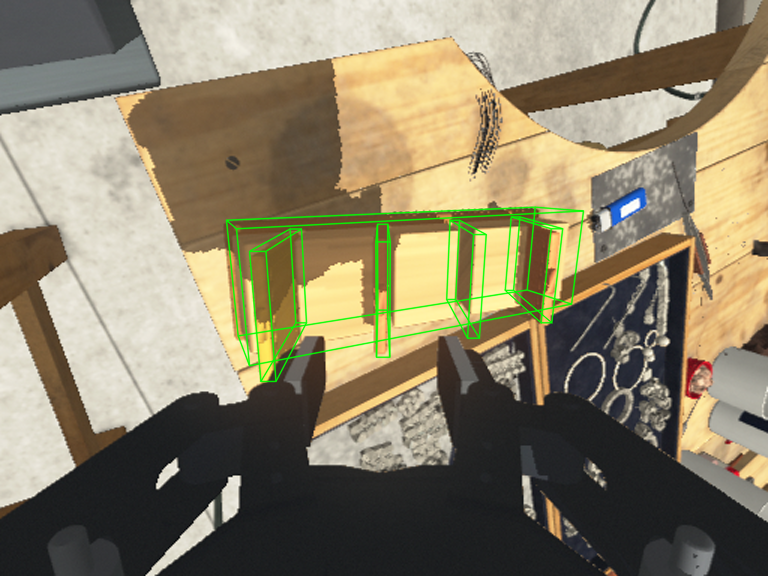

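Call:
move_arm(commands=[0.09,0.33,-0.69,-0.02,-0.04,0,0.5,0.09,0.33,-0.69,0,0,0,0.5,0.09,0.33,-0.69,0,0,0,0.5,0.08,0.33,-0.69,0,0,0,0.5])

```text
time: 11.7
tcp_pos: [0.4545, 0.2181, 0.0832]
tool_rot: [0.125, 0.966, 0.224, 0.032]
wrist_force: [-0.7, 0.3, -0.1]
gripper_width: 0.0428
grasp_force: 0.0
```

Call:
move_arm(commands=[0.04,0.16,-0.35,0,0,0,0.5,0.04,0.16,-0.31,0,0,0,0.5,0,0,0,0,0,0,0.5])

```text
time: 12.0
tcp_pos: [0.4561, 0.2277, 0.0628]
tool_rot: [0.125, 0.966, 0.223, 0.03]
wrist_force: [-1.0, -0.3, 0.8]
gripper_width: 0.0426
grasp_force: 0.0
```

```bash
python3 tgt.py r -30 -37 -2 0 0
```

```text
goal [0.4543 0.2277 0.0596] shift units [-0.06  0.   -0.11] turn units [-0.    0.02 -0.01] t 12.0 0.0426026516554952
```

Call:
move_arm(commands=[-0.06,0,-0.06,0,0,0,0,0,0,0,0,0,0,0,0,0,0,0,0,0,0,0,0,0,0,0,0,0,0,0,0,0,0,0,0])

```text
time: 12.5
tcp_pos: [0.4546, 0.2274, 0.062]
tool_rot: [0.125, 0.966, 0.224, 0.031]
wrist_force: [-3.1, -2.0, 6.9]
gripper_width: 0.0065
grasp_force: 78.6
```

Call:
move_arm(commands=[-0.04,-0.14,0.3,0,0,0,0,-0.04,-0.14,0.3,0,0,0,0,-0.06,-0.24,0.5,0,0,0,0,-0.06,-0.24,0.5,0,0,0,0])

```text
time: 12.9
tcp_pos: [0.4477, 0.2041, 0.11]
tool_rot: [0.125, 0.966, 0.223, 0.03]
wrist_force: [-0.1, 0.4, -4.2]
gripper_width: 0.007
grasp_force: 78.4
```

Call:
move_arm(commands=[-0.09,-0.33,0.7,0,0,0,0,-0.05,-0.2,0.8,0,0,0,0,0,0,1,0,0,0,0,0,0,1,0,0,0,0,0,0,1,0,0,0,0])

```text
time: 13.4
tcp_pos: [0.4432, 0.1881, 0.2458]
tool_rot: [0.125, 0.966, 0.223, 0.031]
wrist_force: [-0.2, 0.1, -5.1]
gripper_width: 0.0069
grasp_force: 78.4
```

```bash
python3 tgt.py c 44 95 0 2 0
```

```text
goal [ 0.4682 -0.278   0.205 ] shift units [  0.83 -15.54  -1.36] turn units [-3.28  0.12  3.23] t 13.4 0.006886213991026389
```

Call:
move_arm(commands=[0.042,-0.8,0,-0.164,0.006,0.162,0,0.042,-0.8,0,-0.164,0.006,0.162,0,0.042,-0.8,0,-0.164,0.006,0.162,0,0.042,-0.8,0,-0.164,0.006,0.162,0,0.042,-0.8,0,-0.164,0.006,0.162,0])

```text
time: 13.9
tcp_pos: [0.4496, 0.0674, 0.2447]
tool_rot: [0.068, 0.983, 0.168, 0.023]
wrist_force: [-0.4, -0.2, -5.2]
gripper_width: 0.0067
grasp_force: 78.9
```

Call:
move_arm(commands=[0.042,-0.8,0,-0.164,0.006,0.162,0,0.042,-0.8,0,-0.164,0.006,0.162,0,0.042,-0.8,0,-0.164,0.006,0.162,0,0.042,-0.8,0,-0.164,0.006,0.162,0,0.042,-0.8,0,-0.164,0.006,0.162,0])

```text
time: 14.4
tcp_pos: [0.4559, -0.0525, 0.2448]
tool_rot: [0.011, 0.993, 0.113, 0.015]
wrist_force: [0.6, 0.5, -4.3]
gripper_width: 0.0071
grasp_force: 78.8
```

Call:
move_arm(commands=[0.042,-0.8,0,-0.164,0.006,0.162,0,0.042,-0.8,0,-0.164,0.006,0.162,0,0.042,-0.8,0,-0.164,0.006,0.162,0,0.042,-0.8,0,-0.164,0.006,0.162,0,0.042,-0.8,0,-0.164,0.006,0.162,0])

```text
time: 14.9
tcp_pos: [0.4622, -0.1723, 0.2448]
tool_rot: [-0.045, 0.997, 0.057, 0.007]
wrist_force: [0.6, -0.1, -4.9]
gripper_width: 0.0068
grasp_force: 78.8
```

Call:
move_arm(commands=[0.042,-0.8,0,-0.164,0.006,0.162,0,0.042,-0.8,0,-0.164,0.006,0.162,0,0.042,-0.8,0,-0.164,0.006,0.162,0,0.042,-0.7,0,-0.164,0.006,0.162,0,0.042,-0.4,0,-0.164,0.006,0.162,0])

```text
time: 15.4
tcp_pos: [0.4685, -0.2777, 0.2444]
tool_rot: [-0.101, 0.995, -0.0, -0.001]
wrist_force: [0.7, 1.6, -4.7]
gripper_width: 0.0069
grasp_force: 78.9
```

```bash
python3 tgt.py c 44 95 0 2 0
```

```text
goal [ 0.4682 -0.278   0.205 ] shift units [-0.01 -0.01 -1.31] turn units [ 0.   -0.01 -0.01] t 15.4 0.006871628112734364
```

Call:
move_arm(commands=[0,0,-1,0,0,0,0,0,0,-1,0,0,0,0,0,0,-1,0,0,0,0,0,0,-0.8,0,0,0,0,0,0,-0.4,0,0,0,0])

```text
time: 15.9
tcp_pos: [0.4681, -0.2753, 0.1165]
tool_rot: [-0.102, 0.995, 0.001, -0.002]
wrist_force: [-0.2, -0.1, -4.3]
gripper_width: 0.0071
grasp_force: 78.6
```

```bash
python3 tgt.py c 44 -35 0 2 0
```

```text
goal [ 0.4682 -0.278   0.075 ] shift units [ 0.   -0.09 -1.38] turn units [-0.02 -0.02 -0.02] t 15.9 0.007109971169792565
```

Call:
move_arm(commands=[0,-0.08,0,-0.02,-0.02,-0.02,0,0,0,-0.2,0,0,0,0,0,0,-0.15,0,0,0,0])

```text
time: 16.2
tcp_pos: [0.4697, -0.2791, 0.1086]
tool_rot: [-0.1, 0.995, -0.002, 0.001]
wrist_force: [0.5, 0.2, -5.6]
gripper_width: 0.0072
grasp_force: 79.1
```

Call:
move_arm(commands=[0,0,-0.15,0,0,0,0])

```text
time: 16.3
tcp_pos: [0.4695, -0.2788, 0.1037]
tool_rot: [-0.1, 0.995, -0.002, 0.001]
wrist_force: [-0.4, 1.1, -4.2]
gripper_width: 0.0068
grasp_force: 79.1
```

Call:
move_arm(commands=[0,0,-0.15,0,0,0,0])

```text
time: 16.4
tcp_pos: [0.4693, -0.2787, 0.0988]
tool_rot: [-0.1, 0.995, -0.001, 0.001]
wrist_force: [-0.9, -0.0, -3.9]
gripper_width: 0.0068
grasp_force: 79.0
```

Call:
move_arm(commands=[-0.01,0.02,-0.15,0,0,0,0,0,0,-0.15,0,0,0,0])

```text
time: 16.6
tcp_pos: [0.4688, -0.2779, 0.0894]
tool_rot: [-0.1, 0.995, -0.001, 0.001]
wrist_force: [-0.5, 0.2, -5.1]
gripper_width: 0.0071
grasp_force: 79.0
```

Call:
move_arm(commands=[0,0,-0.15,0,0,0,0,0,0,-0.12,0,0,0,0])

```text
time: 16.8
tcp_pos: [0.4689, -0.278, 0.0812]
tool_rot: [-0.1, 0.995, -0.001, 0.001]
wrist_force: [-0.1, -1.3, -4.5]
gripper_width: 0.007
grasp_force: 79.0
```

Call:
move_arm(commands=[0,0,-0.1,0,0,0,0])

```text
time: 16.9
tcp_pos: [0.4688, -0.278, 0.0782]
tool_rot: [-0.1, 0.995, -0.001, 0.001]
wrist_force: [-0.9, -0.2, -4.6]
gripper_width: 0.0069
grasp_force: 79.0
```

Call:
move_arm(commands=[0,0,-0.06,0,0,0,0])

```text
time: 17.0
tcp_pos: [0.4688, -0.278, 0.0765]
tool_rot: [-0.1, 0.995, -0.001, 0.001]
wrist_force: [0.4, -0.3, -5.5]
gripper_width: 0.007
grasp_force: 79.0
```

Call:
move_arm(commands=[0,0,-0.05,0,0,0,0])

```text
time: 17.1
tcp_pos: [0.4689, -0.2782, 0.0757]
tool_rot: [-0.1, 0.995, -0.001, 0.001]
wrist_force: [-4.8, 2.3, 13.8]
gripper_width: 0.0067
grasp_force: 81.7
```

Floor touched; release and retreat.

Call:
move_arm(commands=[0,0,0,0,0,0,0.3,0,0,0,0,0,0,0.3,0,0,0,0,0,0,0.3,0,0,0.2,0,0,0,0.3,0,0,0.5,0,0,0,0.3])

```text
time: 17.6
tcp_pos: [0.4684, -0.2776, 0.096]
tool_rot: [-0.1, 0.995, -0.0, 0.0]
wrist_force: [0.2, -0.2, -0.1]
gripper_width: 0.0255
grasp_force: 0.0
```

Call:
move_arm(commands=[0,0,0.9,0,0,0,0.3,0,0,1,0,0,0,0.3,0,0,1,0,0,0,0.3,0,0,1,0,0,0,0.3,0,0,0.7,0,0,0,0.3])

```text
time: 18.1
tcp_pos: [0.4691, -0.2782, 0.2371]
tool_rot: [-0.1, 0.995, -0.002, 0.002]
wrist_force: [1.1, -0.6, 0.1]
gripper_width: 0.0255
grasp_force: 0.0
```

Call:
move_arm(commands=[0,1,0.3,0,0,0,0.3,0,1,0,0,0,0,0.3,0,1,0,0,0,0,0.3,0,1,0,0,0,0,0.3,0,0.5,0,0,0,0,0.3])

```text
time: 18.6
tcp_pos: [0.4686, -0.1411, 0.2441]
tool_rot: [-0.101, 0.995, -0.001, 0.001]
wrist_force: [-1.1, -0.3, 0.1]
gripper_width: 0.0255
grasp_force: 0.0
```

Run:
```python
from h import *
from tgt import RK,CA
from cell import cams,bot
import numpy as np
print(bot.sense()["time"])
# red fraction inside the expected visible slab polygons (side view), each slot; and brass/copper in rack
c=cams.capture("side");cv2.imwrite("pics/end.png",c["frame"][:,:,::-1])
h=cv2.cvtColor(c["frame"],cv2.COLOR_RGB2HSV).astype(int)
def st(B,lo,hi):
    b=B.copy();b[0::2]=B[0::2]+lo*(B[1::2]-B[0::2]);b[1::2]=B[0::2]+hi*(B[1::2]-B[0::2])
    m=np.zeros(h.shape[:2],np.uint8);cv2.fillConvexPoly(m,cv2.convexHull(np.int32(P(c,b).round())),1)
    v=h[m>0];return "hue",np.median(v[:,0]),"copper frac",((v[:,0]<=11)&(v[:,1]>90)).mean().round(2)
C=CA+[-.0005,.002,0]
for y in(-88,-44,0,44,88): B=W(C,slabC(y/1e3));print("c",y,st(B,.65,.97),"above",st(B,1.08,1.3))
for y in(-98,-30,38,106): B=W(RK,slabR(y/1e3));print("r",y,st(B,.7,.97))
```

```text
18.6
c -88 ('hue', np.float64(11.0), 'copper frac', np.float64(0.8)) above ('hue', np.float64(14.0), 'copper frac', np.float64(0.34))
c -44 ('hue', np.float64(11.0), 'copper frac', np.float64(0.61)) above ('hue', np.float64(11.0), 'copper frac', np.float64(0.79))
c 0 ('hue', np.float64(11.0), 'copper frac', np.float64(0.81)) above ('hue', np.float64(11.0), 'copper frac', np.float64(0.76))
c 44 ('hue', np.float64(11.0), 'copper frac', np.float64(0.82)) above ('hue', np.float64(11.0), 'copper frac', np.float64(0.72))
c 88 ('hue', np.float64(11.0), 'copper frac', np.float64(0.8)) above ('hue', np.float64(18.0), 'copper frac', np.float64(0.09))
r -98 ('hue', np.float64(19.0), 'copper frac', np.float64(0.0))
r -30 ('hue', np.float64(17.0), 'copper frac', np.float64(0.0))
r 38 ('hue', np.float64(90.0), 'copper frac', np.float64(0.0))
r 106 ('hue', np.float64(105.0), 'copper frac', np.float64(0.22))
```

Call:
move_arm(commands=[-0.8,0,0.8,0,0,0,0.3,-0.8,0,0.8,0,0,0,0.3,-0.5,0,0.8,0,0,0,0.3,0,0,0.8,0,0,0,0.3,0,0,0,0,0,0,0.3])

```text
time: 19.15
tcp_pos: [0.4063, -0.144, 0.3425]
tool_rot: [-0.1, 0.995, -0.003, 0.003]
wrist_force: [0.1, -0.5, -0.5]
gripper_width: 0.0256
grasp_force: 0.0
```

Run:
```python
from h import *
from tgt import RK,CA
from cell import cams
S0=np.load("side.npz");T0=np.load("top.npz")
for n,o in(("side",S0),("top",T0)):
    c=cams.capture(n); d=np.abs(c["frame"].astype(int)-o["frame"]).max(2)
    h=cv2.cvtColor(c["frame"],cv2.COLOR_RGB2HSV).astype(int)
    for k,y in [("r",v) for v in(-98,-30,38,106)]+[("c",v) for v in(-88,-44,0,44,88)]:
        B=W(RK,slabR(y/1e3)) if k=="r" else W(CA,slabC(y/1e3))
        b=B.copy();b[0::2]=B[0::2]+.7*(B[1::2]-B[0::2])
        m=np.zeros(h.shape[:2],np.uint8);cv2.fillConvexPoly(m,cv2.convexHull(np.int32(P(c,b).round())),1)
        v=h[m>0];print(n,k,y,"hue",np.median(v[:,0]),"copper",((v[:,0]<=12)&(v[:,1]>110)).mean().round(2),"changed",(d[m>0]>30).mean().round(2))
```

```text
side r -98 hue 19.0 copper 0.0 changed 0.0
side r -30 hue 17.0 copper 0.0 changed 0.88
side r 38 hue 17.0 copper 0.0 changed 0.83
side r 106 hue 11.0 copper 0.86 changed 0.0
side c -88 hue 11.0 copper 0.88 changed 0.0
side c -44 hue 11.0 copper 0.61 changed 0.0
side c 0 hue 11.0 copper 0.91 changed 0.02
side c 44 hue 11.0 copper 0.92 changed 0.99
side c 88 hue 11.0 copper 0.87 changed 0.86
top r -98 hue 18.0 copper 0.0 changed 0.0
top r -30 hue 15.0 copper 0.0 changed 0.7
top r 38 hue 15.0 copper 0.0 changed 0.77
top r 106 hue 11.0 copper 0.75 changed 0.0
top c -88 hue 12.0 copper 0.45 changed 0.02
top c -44 hue 16.0 copper 0.0 changed 0.43
top c 0 hue 20.0 copper 0.0 changed 0.97
top c 44 hue 20.0 copper 0.0 changed 0.97
top c 88 hue 20.0 copper 0.0 changed 0.98
```

All as wanted (spare copper and brass unchanged; slots 44 and 88 filled, seated on floor contact).

```bash
python3 -c "
from cell import bot
print(bot.finish_job())"
```

```text
the job is handed in; nothing more can be done
None
```

I handed the job in with four copper slabs in the carrier: the two already there plus two I brought from the rack, now in the y = 44 and 88 mm slots. The spare copper and the brass are still in the rack. I stopped at 19.2 s; the side camera confirmed the layout and both new slabs touched the slot floor, but no verdict came back. During the first placement one lowering attempt hit the comb at about 74 N (wrist limit 120 N), so I backed off, shifted and lowered it again cleanly. I did not measure the jar, lighter or scriber afterwards.

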